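# Load the top breadboard into the trainer dock

### The arm

A 7-joint arm with a two-finger parallel gripper is mounted at the origin on the work surface. World frame = base frame: x ahead of the robot, y to its left, z up, the work surface at z = 0. Lengths are in m, angles in rad, forces in N, time in s.
With the tool pointing down it reaches from about 0.4 to 0.875 m from the base axis. Payload 19.3 kg.
Tool frame: the origin (TCP) lies at the very end of the fingers, on their centre line; the grasp point (between the pads) lies 19 mm behind it; z points along the fingers, y is the line along which they close (so a half turn about z gives the same grasp; the last joint's range is limited). The gripper opens to 85 mm and grips with 20 to 120 N. Pads are 22 mm wide; open, the fingers measure 114 mm over their backs; the gripper's body (76 mm by 85 mm) begins 54 mm behind the grasp point. The pads swing forward as they close: fully open they stand 13 mm farther back than shut.
Start: joints at [-1.236, 0.521, -0.036, 1.599, 0.021, 1.021, -0.113], TCP at [0.246, 0.574, 0.21] pointing down, gripper open.
Joint ranges: [-2.91, 2.91], [-0.3, 2.13], [-1.5, 1.42], [0.17, 2.43], [-1.26, 4.41], [0.16, 1.93], [-2.52, 2.52]. Speed limits (rad/s): [1.89, 1.89, 2.39, 2.39, 3.01, 3.01, 3.01].

### API

Orientations are given as [roll, pitch, yaw] about the fixed x, y, z axes, in that order (R = Rz(yaw) Ry(pitch) Rx(roll)).
In Python, from workcell import observe, grab_frame, job_done gives the robot as it stands.
- The arm moves only by the tool move_arm, never from a script. Its argument "plan" is a list that holds one entry, the list of rows, each a list of 7 numbers: the shift along the tool's x, y, z each as a share of 0.02 m, from -1 to 1, then the turn, a rotation vector about the tool's x, y, z each as a share of 6 degrees, from -1 to 1, then the opening, from -1 (shut) to 1 (fully open). A call has exactly 10 rows; each row shifts and turns the commanded pose from where the row before left it, along the tool's axes as they then stand; what a row does not reach is not made up. A row lasts 1/10 s, in which the tool goes at most 50 mm and 8.59 degrees, less where a joint would pass 70% of its speed; a pose out of reach is approached as far as the arm can. A call with a number of a shift or a turn outside -1 to 1 is refused whole. A call with a gripper value outside its range is refused whole. The fingers move at their own pace and stop on an object; "grip_force" is the grip in N (left out, the last holds). Time passes only in rows, so rows that do not move let the fingers close, or fill a call up. It gives the time, the measured TCP pose, the force, the opening and the grip force at its end, in the units of the state.
- observe(): the state, without advancing time (a new reading comes with each control period).
- grab_frame(name): name is "side" or "top"; returns a dict with "color" (384x512x3 uint8, red, green, blue), "intrinsics" (3x3 intrinsics, pixels), "k1" (the pictures are not rectified: a ray, as slopes to the right and down, at radius r is drawn at 1 + k1 r^2 times it, then the intrinsics apply), "position" and "orientation" of the camera in the world. Camera axes: x right, y down, z forward; pixel columns grow to the right and rows downward; lengths in m; the calibration is good to about 2 mm. A picture is of the moment at which its call begins. There is no depth.
- job_done(): hands the job in; it is judged then, once.
The state is a dict: "clock": time; "qpos": joint angles; "qd": joint speeds; "joint_efforts": joint torques, N m; "position": TCP position; "tool_rot": TCP orientation; "force": force on the tool from outside, world axes, zero at the start; "moment": the same for the moment, N m; "grip_width": finger opening in m; "finger_force": force on a finger pad.
Only numpy, scipy, OpenCV 4.12 (cv2) and the standard library are available. Lean on these libraries where they do the work, as an engineer would, in place of code of your own. Each camera call takes 0.05 s, during which the arm holds its last target. There are 200 camera calls.

### The job

Take only the top breadboard from the stack of long ones, lay it flat between the guides of the blue trainer dock and slide it in under the hood until it is fully home against the back stop, then let go. Leave the other boards stacked as they are and do not disturb the other things on the bench.

Things in the scene. Friction and masses are not known exactly. Their poses are not given: they have to be found in the camera images.
- long_top: white solderless breadboard on a thin aluminium backing, one rigid slab 165 x 55 x 14 mm (x, y, z), 0.13 kg nominal; origin at the centre of its underside, x along its length, z up; the topmost of the stack of four long boards, which lies flat on the table; the boards of a stack are a little askew to each other (a few mm, few degrees). It is the same either way round.
- long_3: white solderless breadboard on a thin aluminium backing, one rigid slab 165 x 55 x 14 mm (x, y, z), 0.13 kg nominal; origin at the centre of its underside, x along its length, z up; third of the long stack, directly under the top one
- long_2: white solderless breadboard on a thin aluminium backing, one rigid slab 165 x 55 x 14 mm (x, y, z), 0.13 kg nominal; origin at the centre of its underside, x along its length, z up; second of the long stack
- long_bottom: white solderless breadboard on a thin aluminium backing, one rigid slab 165 x 55 x 14 mm (x, y, z), 0.13 kg nominal; origin at the centre of its underside, x along its length, z up; bottom of the long stack, on the table
- short_top: white solderless breadboard on a thin aluminium backing, one rigid slab 83 x 55 x 14 mm (x, y, z), 0.065 kg nominal; origin at the centre of its underside, x along its length, z up; topmost of the stack of three short boards (not to be taken)
- short_2: white solderless breadboard on a thin aluminium backing, one rigid slab 83 x 55 x 14 mm (x, y, z), 0.065 kg nominal; origin at the centre of its underside, x along its length, z up; middle of the short stack
- short_bottom: white solderless breadboard on a thin aluminium backing, one rigid slab 83 x 55 x 14 mm (x, y, z), 0.065 kg nominal; origin at the centre of its underside, x along its length, z up; bottom of the short stack, on the table
- dock: blue circuit-trainer dock, fixed to the table, 280 x 150 mm; origin under its centre, x (its depth) pointing from its open end, which faces the robot, to its hood, z up. Deck 20 mm above the table; the hood covers it from x = +40 to +140 mm: opening 64 mm wide, 22 mm high, back stop inside at x = +115 mm. Hood top 52 mm above the table, four knobs on it up to 61 mm.
- dock_home (a point): point on the deck (20 mm up), 32.5 mm along x from the dock's origin: where the centre of a long board's underside lies when it is fully home against the back stop, its front 75 mm under the hood, its rear 90 mm out on the open deck. Axes as the dock's. The board slides on the deck by plain friction (about 1 N), no latch.
- dock_mouth (a point): centre of the lower edge of the hood's opening, on the deck, 40 mm along x from the dock's origin; axes as the dock's
- dock_entry (a point): point on the deck midway between the open ends of the two low aluminium guides, 104 mm back (-x) from the dock's origin. The guides are 4 mm high, 5 mm thick; inner faces about 78 mm apart here, narrowing to 64 mm at x = -4 mm and straight from there to the hood. Axes as the dock's.
- battery: bystander: 9 V block battery standing upright, 27 x 18 x 47 mm, origin at the centre of its underside
- solder_spool: bystander: steel-coloured spool of solder standing on end, 40 mm diameter, 40 mm high, origin at the centre of its underside
- screwdriver: bystander: screwdriver with black handle lying near the robot, lying along its own x
- multimeter: bystander: black multimeter lying on its back, 85 x 170 x 43 mm, origin at the centre of its underside
- parts_bin: bystander: grey divided parts tray, 120 x 160 x 50 mm, origin at the centre of its underside
- mug: bystander: white mug, 80 mm diameter, 90 mm high, origin at the centre of its underside

How it is judged:
By the outcome, as a careful person would: the job done as asked, in the order asked, and still so for the second after the job is handed in, with the robot touching nothing.
It also fails if it takes over 53 s, if anything falls off the work surface, if the arm or the gripper's body presses on something with over 40 N, if the wrist force passes 120 N, or if a joint passes its speed limit or range.

## Working session

There is one attempt and no reset: what is moved stays moved. The work goes in short steps, Python scripts to look and compute and a tool call to move; the robot and the scene stay as the last step left them, time stands still between calls to the robot, and variables do not carry over. Pictures are saved under pics/ and viewed, at most 10 in all, crops included, and the job is handed in when it is done.

Besides the shell and the picture viewer there is one more tool, called after "Emit:" as a command line: name --argument value ..., lists and objects as JSON in quotes. move_arm: Moves the arm, as the interface text tells. Shift numbers are shares of 0.02 m and turn numbers shares of 6 degrees, none past 1 either way. Its arguments: {"type":"object","properties":{"plan":{"type":"array"},"grip_force":{"type":"number"}},"required":["plan"]}

```bash
mkdir -p pics; ls; python3 - <<'E'
from workcell import observe, grab_frame
import cv2, numpy as np, pickle
s=observe(); print({k:np.round(s[k],3).tolist() for k in s})
for n in("side","top"):
    f=grab_frame(n); pickle.dump(f,open(f"{n}0.pkl","wb"))
    cv2.imwrite(f"pics/{n}0.png",cv2.resize(f["color"][:,:,::-1],(800,600),interpolation=cv2.INTER_CUBIC))
    print(n,f["intrinsics"],f["k1"],f["position"],f["orientation"])
E
```

```text
pics
{'clock': 0.0, 'qpos': [-1.236, 0.522, -0.036, 1.6, 0.021, 1.021, -0.113], 'qd': [-0.001, -0.001, -0.0, -0.0, 0.001, -0.002, -0.0], 'joint_efforts': [-0.001, -92.711, 1.979, -36.993, 0.018, 0.008, -0.0], 'position': [0.246, 0.574, 0.21], 'tool_rot': [-3.14, 0.0, 2.737], 'force': [-0.054, -0.161, 0.626], 'moment': [0.002, -0.009, -0.002], 'finger_force': 0.0, 'grip_width': 0.086}
side [[382.96398421   0.         253.40381059]
 [  0.         382.96398421 188.91258542]
 [  0.           0.           1.        ]] -0.016890804055959722 [-0.14300919 -0.82398698  0.89443701] [-2.22528079 -0.01419711 -0.66128992]
top [[470.31933753   0.         255.74702214]
 [  0.         470.31933753 189.68743018]
 [  0.           0.           1.        ]] -0.07654158872018112 [0.34683155 0.01001942 1.72121252] [-3.03890476e+00 -1.23821966e-03 -1.58895642e+00]
```

View pics/top0.png

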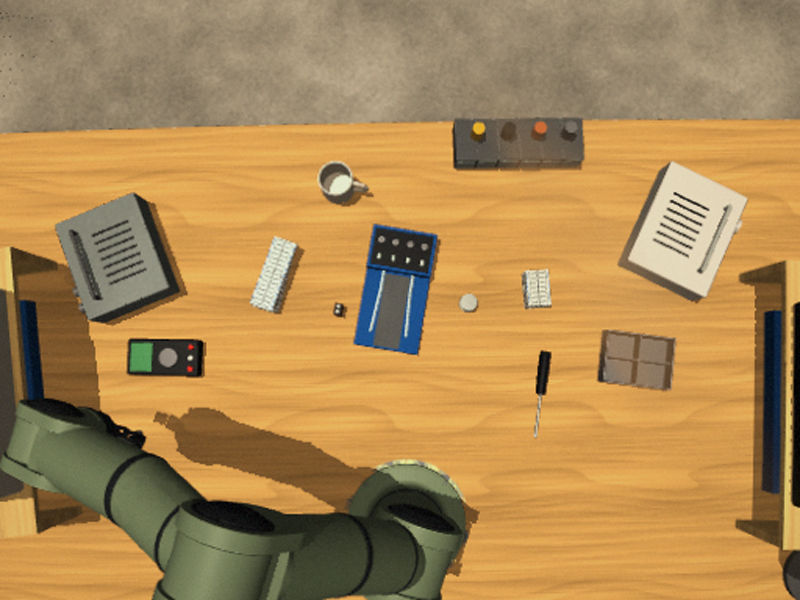

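View pics/side0.png

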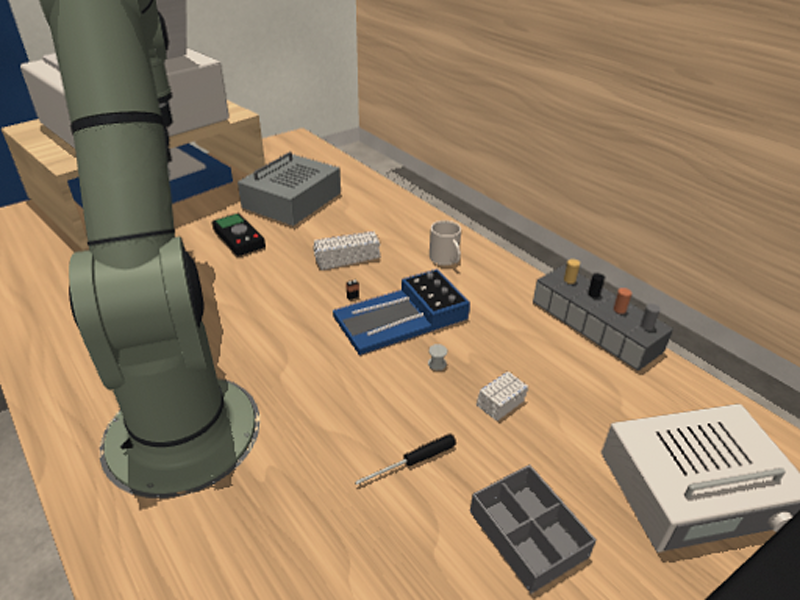

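The top view (800x600) shows the long stack at about (273,273), dock at (397,290) with its hood towards the top of the picture, battery at (340,310), spool at (468,302) and short stack at (537,288). The side view shows the long stack at (347,250) and the dock at (400,310).

```bash
cat > h.py <<'E'
import numpy as np, cv2, pickle
from scipy.spatial.transform import Rotation as R
def cam(f): return np.asarray(f["intrinsics"]),np.array([f["k1"],0,0,0,0.]),np.asarray(f["position"]),R.from_euler("xyz",f["orientation"]).as_matrix()
def ray(f,px):
    K,d,p,M=cam(f)
    # slopes drawn at (1+k1 r^2) times: OpenCV's radial model
    u=cv2.undistortPoints(np.asarray(px,float).reshape(-1,1,2),K,d)[:,0]
    return p,np.c_[u,np.ones(len(u))]@M.T
def plane(f,px,z):
    p,v=ray(f,px); return p+v*((z-p[2])/v[:,2])[:,None]
def proj(f,P):
    K,d,p,M=cam(f); return cv2.projectPoints(np.asarray(P,float).reshape(-1,3),cv2.Rodrigues(M.T)[0],-M.T@p,K,d)[0][:,0]
def tri(f,a,g,b):
    p,v=ray(f,a);q,w=ray(g,b);out=[]
    for i in range(len(v)):
        t=np.linalg.lstsq(np.c_[v[i],-w[i]],q-p,rcond=None)[0]
        A=p+t[0]*v[i];B=q+t[1]*w[i];out.append(np.r_[(A+B)/2,np.linalg.norm(A-B)])
    return np.array(out)
E
python3 - <<'E'
from h import *
T,S=[pickle.load(open(n+"0.pkl","rb")) for n in("top","side")]
def tile(f,cx,cy,k):
    w,h=400//k,300//k; x0,y0=cx-w//2,cy-h//2
    t=cv2.resize(f["color"][y0:y0+h,x0:x0+w,::-1],(400,300),interpolation=cv2.INTER_NEAREST); print(x0,y0,k)
    return t
m=np.vstack([np.hstack([tile(T,175,175,6),tile(T,254,186,3)]),np.hstack([tile(S,222,160,6),tile(S,257,199,4)])])
cv2.imwrite("pics/m.png",m)
for n,f,box in(("top",T,(155,145,200,205)),("side",S,(195,140,250,180))):
    c=cv2.cvtColor(f["color"],cv2.COLOR_RGB2HSV); x0,y0,x1,y1=box
    mk=((c[...,1]<60)&(c[...,2]>110)).astype(np.uint8)[y0:y1,x0:x1]
    cs=cv2.findContours(mk,0,2)[0]; k=max(cs,key=cv2.contourArea)
    h=cv2.approxPolyDP(cv2.convexHull(k),1.5,True)[:,0]+[x0,y0]
    print(n,cv2.contourArea(k),h.tolist())
    b=((c[...,0]>100)&(c[...,0]<125)&(c[...,1]>140)).astype(np.uint8)
    b[:, :215]=0; b[:,310:]=0; b[:130]=0;b[240:]=0
    k=max(cv2.findContours(b,0,2)[0],key=cv2.contourArea)
    print(n,"dock",cv2.approxPolyDP(cv2.convexHull(k),1.5,True)[:,0].tolist())
E
```

```text
142 150 6
188 136 3
189 135 6
207 162 4
top 661.0 [[178, 152], [189, 156], [180, 186], [173, 199], [162, 195], [160, 192], [174, 154]]
top dock [[240, 144], [278, 151], [266, 226], [227, 219]]
side 678.5 [[239, 148], [242, 154], [242, 164], [206, 172], [201, 162], [201, 154]]
side dock [[299, 193], [298, 203], [230, 226], [215, 204], [216, 198], [258, 179], [278, 173]]
```

View pics/m.png

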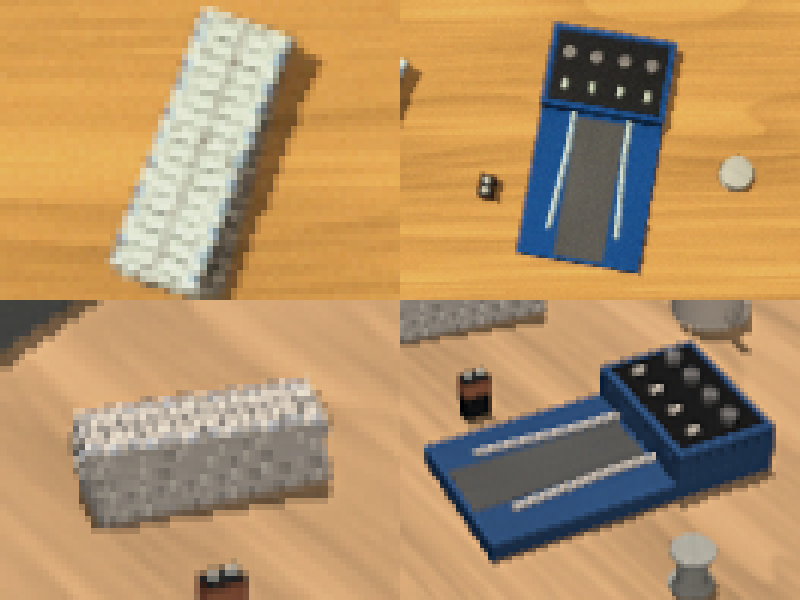

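The mosaic shows the stack's bright top face with corners near (203,9),(290,38),(203,292),(112,262) in the first tile, and its shaded side below right. The dock's front deck edge runs (517,250)-(640,272), with the two silver guides clear.

```bash
python3 - <<'E'
from h import *
T,S=[pickle.load(open(n+"0.pkl","rb")) for n in("top","side")]
np.set_printoptions(precision=4,suppress=True)
def face(f,box,vt):
    x0,y0,x1,y1=box; c=cv2.cvtColor(f["color"],cv2.COLOR_RGB2HSV)[y0:y1,x0:x1]
    mk=((c[...,1]<70)&(c[...,2]>vt)).astype(np.uint8)
    mk=cv2.morphologyEx(mk,cv2.MORPH_CLOSE,np.ones((3,3),np.uint8))
    k=max(cv2.findContours(mk,0,1)[0],key=cv2.contourArea)
    return mk,k[:,0]+[x0,y0],cv2.moments(mk,True),np.array([x0,y0])
for vt in(170,185,200):
    mk,k,m,o=face(T,(155,145,200,205),vt)
    W=plane(T,k,.056)[:,:2]; r=cv2.minAreaRect((W*1000).astype(np.float32))
    P=plane(T,np.argwhere(mk)[:,::-1]+o,.056)[:,:2]; e,v=np.linalg.eigh(np.cov(P.T)); a=np.degrees(np.arctan2(v[1,1],v[0,1]))
    ct=np.array([m["m10"]/m["m00"],m["m01"]/m["m00"]])+o
    print(vt,"rect",r,"pca",P.mean(0),a,"dims",np.sqrt(12*e[::-1]),ct)
for vt in(140,150,160,170):
    mk,k,m,o=face(S,(195,140,250,180),vt); cs=np.array([m["m10"]/m["m00"],m["m01"]/m["m00"]])+o
    print("side",vt,m["m00"],cs,cv2.minAreaRect(k.astype(np.float32)), tri(T,[ct],S,[cs]))
mk,k,m,o=face(T,(155,145,200,205),185)
# hand corners
tl=np.array([[203,9],[290,38],[203,292],[112,262]])/6-.5+[142,150]
print("hand",plane(T,tl,.056))
print("front deck",plane(T,[[227,219],[266,226]],.02),"hood back",plane(T,[[240,144],[278,151]],.052))
sd=np.array([[426,447],[492,548]])/4-.5+[207-100,162-75]
print("side front",sd,tri(T,[[227,219],[266,226]],S,sd))
c=cv2.cvtColor(T["color"],cv2.COLOR_RGB2HSV); x0,y0=230,170
g=((c[...,1]<110)&(c[...,2]>140)).astype(np.uint8)[y0:225,x0:272]
n,l,st,ce=cv2.connectedComponentsWithStats(g)
for i in range(1,n):
    if st[i,4]>8:
        p=np.argwhere(l==i)[:,::-1]+[x0,y0]; w=plane(T,p,.024)
        print("guide",st[i].tolist(),w[w[:,0].argmin()],w[w[:,0].argmax()])
E
```

```text
170 rect ((577.7237548828125, 295.7787780761719), (54.28319549560547, 165.93209838867188), 69.80563354492188) pca [0.5778 0.296 ] 159.5646515262449 dims [0.1661 0.0532] [174.0929 174.6637]
185 rect ((577.9319458007812, 296.6485290527344), (53.73032760620117, 166.136474609375), 68.9843521118164) pca [0.5786 0.2957] 159.7618058351114 dims [0.1648 0.0519] [174.1945 174.4407]
200 rect ((578.6624145507812, 296.369873046875), (52.690792083740234, 164.57994079589844), 69.58075714111328) pca [0.5788 0.2958] 159.66900269914169 dims [0.1635 0.0503] [174.149  174.3788]
side 140 477.0 [220.9958 156.8742] ((221.6986541748047, 159.34095764160156), (18.538406372070312, 41.72972869873047), 81.57302856445312) [[0.5799 0.2998 0.0379 0.0032]]
side 150 372.0 [221.2527 155.1801] ((221.1536865234375, 155.6624298095703), (11.10106086730957, 41.72972869873047), 81.57302856445312) [[0.5792 0.2978 0.0473 0.0016]]
side 160 314.0 [220.8121 154.3025] ((220.76388549804688, 154.0040283203125), (8.566394805908203, 41.77088165283203), 79.5625228881836) [[0.5779 0.2973 0.0524 0.0031]]
side 170 292.0 [220.8801 153.9555] ((220.9324493408203, 153.9053955078125), (7.798129558563232, 41.590023040771484), 81.02737426757812) [[0.5778 0.2969 0.0543 0.0027]]
hand [[0.6635 0.2917 0.056 ]
 [0.6449 0.2394 0.056 ]
 [0.4932 0.2916 0.056 ]
 [0.512  0.346  0.056 ]]
front deck [[ 0.4174  0.1106  0.02  ]
 [ 0.3897 -0.0299  0.02  ]] hood back [[ 0.6854  0.0586  0.052 ]
 [ 0.6574 -0.0778  0.052 ]]
side front [[213.   198.25]
 [229.5  223.5 ]] [[ 0.4163  0.1112  0.02    0.0026]
 [ 0.3894 -0.0297  0.0145  0.001 ]]
guide [6, 3, 11, 39, 87] [0.4455 0.0738 0.024 ] [0.5834 0.0428 0.024 ]
guide [29, 6, 6, 40, 90] [ 0.4296 -0.0053  0.024 ] [ 0.5713 -0.0226  0.024 ]
```

Stack top face: centre (0.578, 0.296), axis -20.3°, top about 55 mm. Dock: centre about (0.537, 0.015), axis about -11°. I'll grip 25 mm behind the board's centre, at (0.5546, 0.3047).

Emit:
move_arm --plan '[[[0, 0, 0, 0, 0, -0.48, 1], [-0.96, -0.36, 0, 0, 0, 0, 1], [-0.96, -0.36, 0, 0, 0, 0, 1], [-0.96, -0.36, 0, 0, 0, 0, 1], [-0.96, -0.36, 0, 0, 0, 0, 1], [-0.96, -0.36, 0, 0, 0, 0, 1], [-0.96, -0.36, 0, 0, 0, 0, 1], [-0.96, -0.36, 0, 0, 0, 0, 1], [-0.96, -0.36, 0, 0, 0, 0, 1], [-0.96, -0.36, 0, 0, 0, 0, 1]]]' --grip_force 40

```text
clock: 1.1
position: [0.3862, 0.453, 0.2099]
tool_rot: [-3.141, -0.0, 2.787]
force: [-0.5, -0.1, 0.4]
grip_width: 0.0854
finger_force: 0.0
```

Emit:
move_arm --plan '[[[-0.96, -0.36, 0, 0, 0, 0, 1], [-0.96, -0.36, 0, 0, 0, 0, 1], [-0.96, -0.36, 0, 0, 0, 0, 1], [-0.96, -0.36, 0, 0, 0, 0, 1], [-0.96, -0.36, 0, 0, 0, 0, 1], [-0.96, -0.36, 0, 0, 0, 0, 1], [-0.96, -0.36, 0, 0, 0, 0, 1], [-0.96, -0.36, 0, 0, 0, 0, 1], [-0.96, -0.36, 0, 0, 0, 0, 1], [-0.96, -0.36, 0, 0, 0, 0, 1]]]'

```text
clock: 2.1
position: [0.5412, 0.3188, 0.2098]
tool_rot: [-3.141, -0.0, 2.787]
force: [0.4, 0.3, -0.0]
grip_width: 0.0853
finger_force: 0.0
```

```bash
cat > go.py <<'E'
import sys; from h import *; from workcell import observe
s=observe(); M=R.from_euler("xyz",s["tool_rot"]).as_matrix(); t=np.array(list(map(float,sys.argv[1:4]))); yaw=float(sys.argv[4])
M2=R.from_euler("xyz",[np.pi,0,np.radians(yaw)]).as_matrix(); d=t-s["position"]
print("t",s["clock"],"pos",np.round(s["position"],4),"rpy",np.round(np.degrees(s["tool_rot"]),2),"F",np.round(s["force"],2),"w",s["grip_width"],s["finger_force"])
print("shift now-axes /20mm",np.round(M.T@d/.02,3),"after turn",np.round(M2.T@d/.02,3),"turn/6deg",np.round(np.degrees(R.from_matrix(M.T@M2).as_rotvec())/6,3))
E
python3 go.py 0.5546 0.3047 0.12 159.7
```

```text
t 2.1 pos [0.5412 0.3188 0.2098] rpy [-1.7997e+02 -2.0000e-02  1.5969e+02] F [ 0.44  0.3  -0.03] w 0.08533183197606933 0.0
shift now-axes /20mm [-0.876 -0.427  4.492] after turn [-0.875 -0.43   4.492] turn/6deg [-0.005 -0.004 -0.002]
```

Emit:
move_arm --plan '[[[-0.88, -0.43, 0, 0, 0, 0, 1], [0, 0, 1, 0, 0, 0, 1], [0, 0, 1, 0, 0, 0, 1], [0, 0, 1, 0, 0, 0, 1], [0, 0, 1, 0, 0, 0, 1], [0, 0, 1, 0, 0, 0, 1], [0, 0, 1, 0, 0, 0, 1], [0, 0, 1, 0, 0, 0, 1], [0, 0, 0.6, 0, 0, 0, 1], [0, 0, 0, 0, 0, 0, 1]]]'

```text
clock: 3.1
position: [0.5534, 0.3048, 0.0566]
tool_rot: [-3.139, -0.002, 2.787]
force: [0.1, 0.7, -0.4]
grip_width: 0.0852
finger_force: 0.0
```

```bash
python3 go.py 0.5546 0.3047 0.044 159.7; python3 - <<'E'
from h import *; from workcell import grab_frame
a=[]
for n,(x,y) in(("top",(180,165)),("side",(222,150))):
    f=grab_frame(n); a.append(cv2.resize(f["color"][y-50:y+50,x-33:x+33,::-1],(396,600),interpolation=cv2.INTER_NEAREST))
cv2.imwrite("pics/g.png",np.hstack(a))
E
```

```text
t 3.1 pos [0.5534 0.3048 0.0566] rpy [-1.7987e+02 -9.0000e-02  1.5969e+02] F [ 0.12  0.7  -0.38] w 0.08517085196373614 0.0
shift now-axes /20mm [-0.058  0.016  0.629] after turn [-0.057  0.015  0.629] turn/6deg [-0.021 -0.015 -0.002]
```

View pics/g.png

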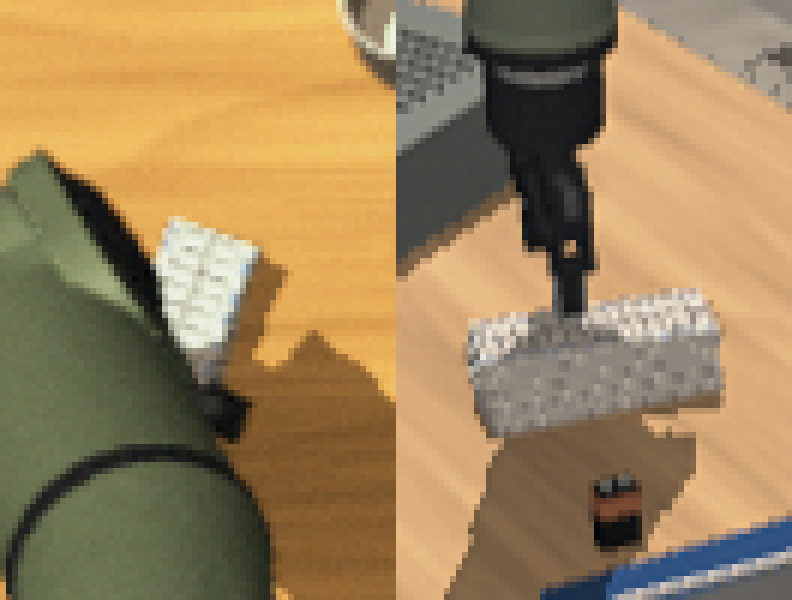

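The top crop shows the right-hand finger at (225,415) outside the stack's right edge. The side crop shows a finger tip at (572,318) above the top face. I'll check it against the projection.

```bash
python3 - <<'E'
from h import *; from workcell import grab_frame,observe
s=observe(); M=R.from_euler("xyz",s["tool_rot"]).as_matrix(); S=grab_frame("side");T=grab_frame("top")
for h in(-.0425,.0425,-.055,.055):
  for b in(0,.013):
    P=s["position"]+M@[0,h,-b]; q=proj(S,P)[0]; print(h,b,P.round(4),"crop",((q-[189,100]+.5)*6+[396,0]).round(), "top",((proj(T,P)[0]-[147,115]+.5)*6).round())
E
```

```text
-0.0425 0 [0.5397 0.2656 0.0586] crop [571. 360.] top [216. 423.]
-0.0425 0.013 [0.5397 0.2656 0.0716] crop [570. 343.] top [213. 420.]
0.0425 0 [0.5692 0.3453 0.0586] crop [542. 295.] top [ 83. 376.]
0.0425 0.013 [0.5692 0.3453 0.0716] crop [542. 279.] top [ 78. 373.]
-0.055 0 [0.5354 0.2538 0.0586] crop [575. 370.] top [236. 430.]
-0.055 0.013 [0.5354 0.2538 0.0716] crop [574. 353.] top [232. 427.]
0.055 0 [0.5736 0.357  0.0586] crop [538. 286.] top [ 63. 369.]
0.055 0.013 [0.5736 0.357  0.0716] crop [538. 270.] top [ 59. 366.]
```

Emit:
move_arm --plan '[[[-0.02, 0, 0.35, 0, 0, 0, 1], [0, 0, 0.35, 0, 0, 0, 1], [0, 0, 0, 0, 0, 0, 1], [0, 0, 0, 0, 0, 0, 0.2], [0, 0, 0, 0, 0, 0, -1], [0, 0, 0, 0, 0, 0, -1], [0, 0, 0, 0, 0, 0, -1], [0, 0, 0, 0, 0, 0, -1], [0, 0, 0, 0, 0, 0, -1], [0, 0, 0, 0, 0, 0, -1]]]' --grip_force 40

```text
clock: 4.3
position: [0.5547, 0.3052, 0.0443]
tool_rot: [3.142, 0.0, 2.787]
force: [-0.2, 0.6, -0.6]
grip_width: 0.0
finger_force: 0.0
```

```bash
python3 go.py 0.5546 0.3047 0.044 159.7; python3 - <<'E'
from h import *; from workcell import grab_frame
f=grab_frame("side"); x,y=222,150
cv2.imwrite("pics/g2.png",cv2.resize(f["color"][y-30:y+30,x-40:x+40,::-1],(800,600),interpolation=cv2.INTER_NEAREST))
E
```

```text
t 4.3 pos [0.5547 0.3052 0.0443] rpy [180.     0.   159.68] F [-0.24  0.62 -0.6 ] w 4.628529312348049e-06 0.0
shift now-axes /20mm [-0.004 -0.027  0.013] after turn [-0.004 -0.027  0.013] turn/6deg [ 0.001  0.001 -0.003]
```

View pics/g2.png

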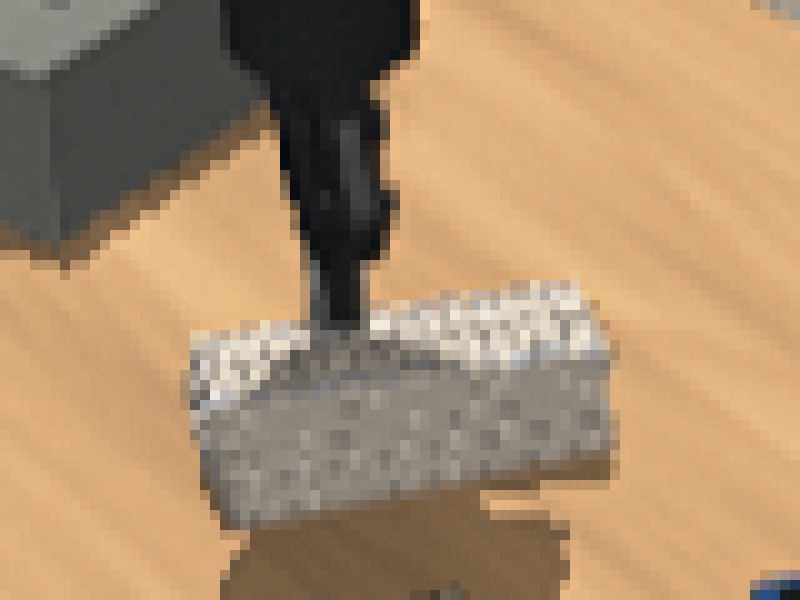

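The side crop shows the shut fingers ending at about (345,325), standing above the top face; nothing was gripped. I'll work out the real height of the tips.

```bash
python3 - <<'E'
from h import *; from workcell import grab_frame,observe
s=observe(); S=grab_frame("side"); p=s["position"]; print(s["force"],s["clock"])
for z in(.03,.044,.05,.056,.06,.065,.07,.08):
    print(z,((proj(S,[p[0],p[1],z])[0]-[182,120]+.5)*10).round())
E
```

```text
[ 0.34398368 -0.26792212 -0.08767331] 4.35
0.03 [341. 404.]
0.044 [340. 375.]
0.05 [339. 363.]
0.056 [338. 350.]
0.06 [338. 342.]
0.065 [337. 331.]
0.07 [337. 321.]
0.08 [336. 300.]
```

Emit:
move_arm --plan '[[[0, 0, 0, 0, 0, 0, 1], [0, 0, 0, 0, 0, 0, 1], [0, 0, 0, 0, 0, 0, 1], [0, 0, 0, 0, 0, 0, 1], [0, 0, 0.4, 0, 0, 0, 1], [0, 0, 0.3, 0, 0, 0, 1], [0, 0, 0, 0, 0, 0, 0.15], [0, 0, 0, 0, 0, 0, 0.15], [0, 0, 0, 0, 0, 0, 0.15], [0, 0, 0, 0, 0, 0, 0.15]]]' --grip_force 20

```text
clock: 5.4
position: [0.5547, 0.3052, 0.0304]
tool_rot: [3.142, 0.0, 2.787]
force: [-1.3, -0.7, 2.8]
grip_width: 0.0533
finger_force: 20.8
```

```bash
python3 go.py 0.5546 0.3047 0.030 159.7; python3 - <<'E'
from h import *; from workcell import grab_frame
f=grab_frame("side"); x,y=222,150
cv2.imwrite("pics/g3.png",cv2.resize(f["color"][y-30:y+30,x-40:x+40,::-1],(800,600),interpolation=cv2.INTER_NEAREST))
E
```

```text
t 5.4 pos [0.5547 0.3052 0.0304] rpy [180.     0.   159.68] F [-1.25 -0.72  2.81] w 0.05326066884096037 20.767065868372995
shift now-axes /20mm [-0.004 -0.024  0.021] after turn [-0.004 -0.024  0.021] turn/6deg [ 0.     0.    -0.003]
```

View pics/g3.png

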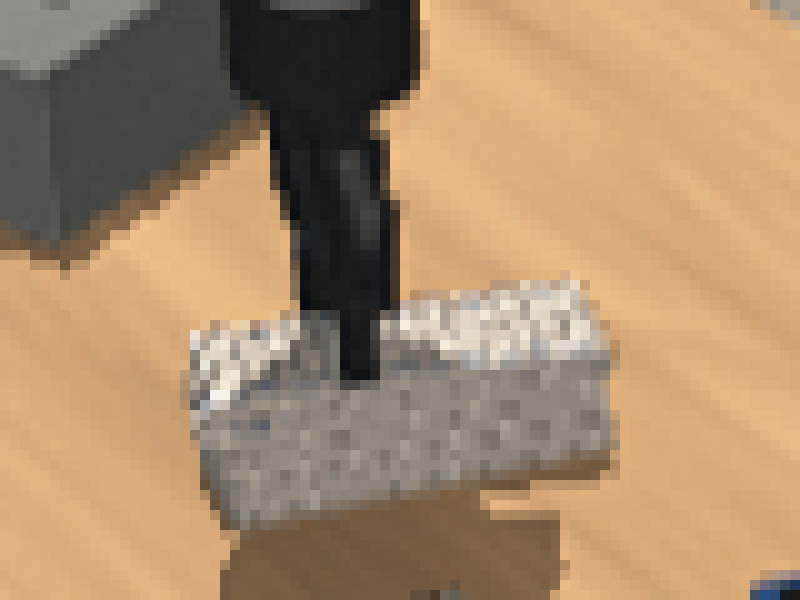

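The side crop shows the finger now over the near edge of the top board, with its tip at about (360,380): a shallow contact, width 53 mm.

```bash
python3 - <<'E'
from h import *; from workcell import grab_frame,observe
s=observe(); S=grab_frame("side"); M=R.from_euler("xyz",s["tool_rot"]).as_matrix()
for h in(.0275,.041):
  for z in(.042,.046,.05,.054,.058):
    p=s["position"]+M@[0,-h,0]; print(h,z,((proj(S,[p[0],p[1],z])[0]-[182,120]+.5)*10).round())
E
```

```text
0.0275 0.042 [355. 415.]
0.0275 0.046 [355. 406.]
0.0275 0.05 [355. 398.]
0.0275 0.054 [354. 390.]
0.0275 0.058 [354. 381.]
0.041 0.042 [363. 433.]
0.041 0.046 [363. 424.]
0.041 0.05 [362. 416.]
0.041 0.054 [362. 407.]
0.041 0.058 [362. 399.]
```

Emit:
move_arm --plan '[[[0, 0, 0, 0, 0, 0, 0.8], [0, 0, 0, 0, 0, 0, 0.8], [0, 0, 0.3, 0, 0, 0, 0.8], [0, 0, 0, 0, 0, 0, 0.8], [0, 0, 0, 0, 0, 0, 0], [0, 0, 0, 0, 0, 0, 0], [0, 0, 0, 0, 0, 0, 0], [0, 0, 0, 0, 0, 0, 0], [0, 0, -0.3, 0, 0, 0, 0], [0, 0, -0.4, 0, 0, 0, 0]]]' --grip_force 50

```text
clock: 6.5
position: [0.5544, 0.305, 0.0384]
tool_rot: [-3.141, -0.0, 2.787]
force: [-0.1, 0.1, -1.2]
grip_width: 0.0534
finger_force: 52.5
```

Emit:
move_arm --plan '[[[0, 0, -0.5, 0, 0, 0, 0], [0, 0, -0.5, 0, 0, 0, 0], [0, 0, -0.5, 0, 0, 0, 0], [0, 0, -0.5, 0, 0, 0, 0], [0, 0, -0.5, 0, 0, 0, 0], [0, 0, -0.5, 0, 0, 0, 0], [0, 0, 0, 0, 0, 0, 0], [0, 0, 0, 0, 0, 0, 0], [0, 0, 0, 0, 0, 0, 0], [0, 0, 0, 0, 0, 0, 0]]]'

```text
clock: 7.5
position: [0.5544, 0.3051, 0.0977]
tool_rot: [-3.141, -0.0, 2.787]
force: [-0.9, 0.9, -0.1]
grip_width: 0.0532
finger_force: 52.6
```

```bash
python3 go.py 0.5546 0.3047 0.030 159.7; python3 - <<'E'
from h import *; from workcell import grab_frame
f=grab_frame("side"); x,y=222,145; pickle.dump(f,open("side1.pkl","wb"))
cv2.imwrite("pics/g4.png",cv2.resize(f["color"][y-37:y+38,x-50:x+50,::-1],(800,600),interpolation=cv2.INTER_NEAREST))
E
```

```text
t 7.5 pos [0.5544 0.3051 0.0977] rpy [-1.7996e+02 -3.0000e-02  1.5968e+02] F [-0.94  0.9  -0.08] w 0.05318492053134247 52.59112894535065
shift now-axes /20mm [-0.016 -0.011  3.384] after turn [-0.014 -0.013  3.384] turn/6deg [-0.006 -0.005 -0.003]
```

View pics/g4.png

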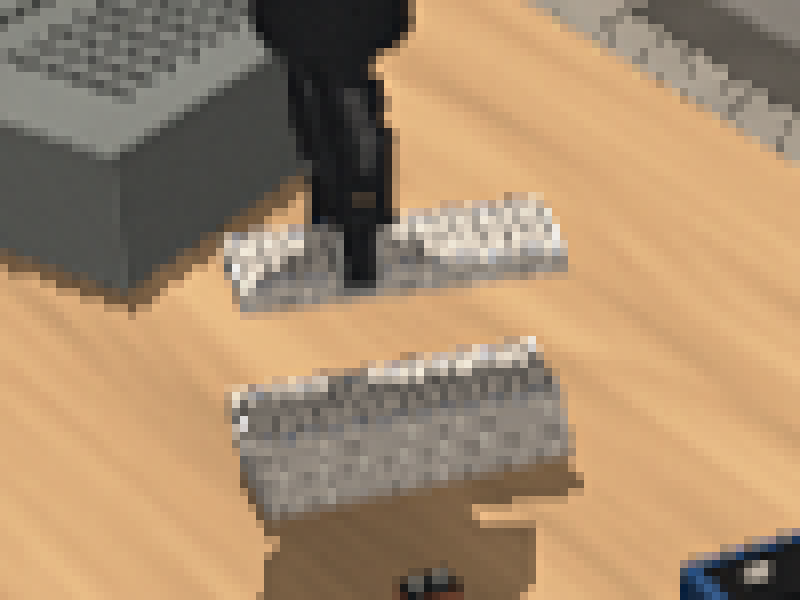

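The board is up alone, with its grip at (360,285), level, and the three-board stack stays in place. Now I'll refine the dock axis from the guides, in both views, using the first frames.

```bash
python3 - <<'E'
from h import *
np.set_printoptions(precision=4,suppress=True)
T,S=[pickle.load(open(n+"0.pkl","rb")) for n in("top","side")]
def guides(f,box,st,vt):
    x0,y0,x1,y1=box;c=cv2.cvtColor(f["color"],cv2.COLOR_RGB2HSV); V=c[...,2].astype(float)
    g=((c[...,1]<st)&(c[...,2]>vt)).astype(np.uint8)[y0:y1,x0:x1]
    n,l,s,_=cv2.connectedComponentsWithStats(g)
    out=[]
    for i in np.argsort(-s[1:,4])[:2]+1:
        p=np.argwhere(l==i)[:,::-1]+[x0,y0]; w=plane(f,p,.024)[:,:2]
        v=cv2.fitLine(w.astype(np.float32),cv2.DIST_HUBER,0,.001,.001).ravel(); v[:2]*=np.sign(v[0])
        out.append((w.mean(0),v[:2],np.degrees(np.arctan2(v[1],v[0])),w[:,0].min(),w[:,0].max(),len(w)))
    out.sort(key=lambda o:-o[0][1]); return out
for f,b,st,vt in((T,(230,170,272,225),110,140),(S,(220,180,275,222),110,140)):
    o=guides(f,b,st,vt)
    for q in o: print(q)
    print("bisector",(o[0][2]+o[1][2])/2,"mid",(o[0][0]+o[1][0])/2)
# dock edges: top-view blue mask, line fits
c=cv2.cvtColor(T["color"],cv2.COLOR_RGB2HSV)
b=((c[...,0]>100)&(c[...,0]<125)&(c[...,1]>140)).astype(np.uint8)
for lo,hi,z in((178,215,.02),(148,166,.052)):
    L=[];Rr=[]
    for y in range(lo,hi):
        x=np.flatnonzero(b[y,222:285])+222; L.append([x.min()-.5,y]);Rr.append([x.max()+.5,y])
    a=[]
    for e in(L,Rr):
        w=plane(T,e,z)[:,:2]; v=cv2.fitLine(w.astype(np.float32),cv2.DIST_HUBER,0,.001,.001).ravel(); v[:2]*=np.sign(v[0]); a.append(v); print(z,v,np.degrees(np.arctan2(v[1],v[0])))
    print("mid",(a[0][2:]+a[1][2:])/2)
E
```

```text
(array([0.5126, 0.0579]), array([ 0.9728, -0.2318], dtype=float32), np.float32(-13.401507), np.float64(0.4455141697974787), np.float64(0.5834470357896072), 87)
(array([ 0.4993, -0.0149]), array([ 0.9919, -0.1273], dtype=float32), np.float32(-7.314118), np.float64(0.42964031716823814), np.float64(0.5712517167948098), 90)
bisector -10.357813 mid [0.506  0.0215]
(array([0.5118, 0.0587]), array([ 0.9708, -0.24  ], dtype=float32), np.float32(-13.887418), np.float64(0.44447622137053333), np.float64(0.5820485227436376), 72)
(array([ 0.5005, -0.0146]), array([ 0.9923, -0.1239], dtype=float32), np.float32(-7.117176), np.float64(0.42890271983974826), np.float64(0.5710666673958882), 66)
bisector -10.502296 mid [0.5062 0.022 ]
0.02 [ 0.9831 -0.1833  0.4851  0.0992] -10.563954
0.02 [ 0.9818 -0.1898  0.5185 -0.0558] -10.940641
mid [0.5018 0.0217]
0.052 [ 0.9826 -0.1856  0.64    0.07  ] -10.69575
0.052 [ 0.9956 -0.0934  0.6381 -0.0767] -5.3589377
mid [ 0.639  -0.0033]
```

Emit:
move_arm --plan '[[[0, 0, 0, 0, 0, -0.8, 0], [0, 0, 0, 0, 0, -0.81, 0], [0.13, -0.6, 0, 0, 0, 0, 0], [0.13, -0.9, 0, 0, 0, 0, 0], [0.13, -0.9, 0, 0, 0, 0, 0], [0.13, -0.9, 0, 0, 0, 0, 0], [0.13, -0.9, 0, 0, 0, 0, 0], [0.13, -0.9, 0, 0, 0, 0, 0], [0.13, -0.9, 0, 0, 0, 0, 0], [0.13, -0.9, 0, 0, 0, 0, 0]]]'

```text
clock: 8.55
position: [0.508, 0.1719, 0.0981]
tool_rot: [-3.141, -0.0, 2.953]
force: [0.4, 0.3, -2.1]
grip_width: 0.0532
finger_force: 52.6
```

Emit:
move_arm --plan '[[[0.13, -0.9, 0, 0, 0, 0, 0], [0.13, -0.9, 0, 0, 0, 0, 0], [0.13, -0.9, 0, 0, 0, 0, 0], [0.13, -0.9, 0, 0, 0, 0, 0], [0.13, -0.9, 0, 0, 0, 0, 0], [0.13, -0.9, 0, 0, 0, 0, 0], [0.13, -0.9, 0, 0, 0, 0, 0], [0.13, -0.9, 0, 0, 0, 0, 0], [0, 0, 0, 0, 0, 0, 0], [0, 0, 0, 0, 0, 0, 0]]]'

```text
clock: 9.55
position: [0.4616, 0.0353, 0.0983]
tool_rot: [3.141, 0.0, 2.955]
force: [-0.4, 0.1, -1.0]
grip_width: 0.0534
finger_force: 52.6
```

```bash
python3 go.py 0.4623 0.0299 0.0080 169.35
```

```text
t 9.55 pos [0.4616 0.0353 0.0983] rpy [1.7999e+02 2.0000e-02 1.6929e+02] F [-0.36  0.09 -1.04] w 0.05339999265629702 52.63823390007019
shift now-axes /20mm [-0.081 -0.261  4.516] after turn [-0.082 -0.26   4.516] turn/6deg [ 0.002  0.003 -0.01 ]
```

Emit:
move_arm --plan '[[[-0.08, -0.26, 0, 0, 0, 0, 0], [0, 0, 0.6, 0, 0, 0, 0], [0, 0, 0.6, 0, 0, 0, 0], [0, 0, 0.6, 0, 0, 0, 0], [0, 0, 0.6, 0, 0, 0, 0], [0, 0, 0.6, 0, 0, 0, 0], [0, 0, 0.6, 0, 0, 0, 0], [0, 0, 0.4, 0, 0, 0, 0], [0, 0, 0, 0, 0, 0, 0], [0, 0, 0, 0, 0, 0, 0]]]'

```text
clock: 10.55
position: [0.4623, 0.0303, 0.0182]
tool_rot: [-3.141, -0.0, 2.956]
force: [-0.2, -0.4, -1.4]
grip_width: 0.053
finger_force: 52.7
```

```bash
python3 go.py 0.4623 0.0299 0.0023 169.35;  python3 - <<'E'
from h import *; from workcell import grab_frame,observe
s=observe(); M=R.from_euler("xyz",s["tool_rot"]).as_matrix()
a=[]
for n,(x,y) in(("side",(250,195)),("top",(250,190))):
    f=grab_frame(n); a.append(cv2.resize(f["color"][y-50:y+50,x-33:x+33,::-1],(396,600),interpolation=cv2.INTER_NEAREST))
    # predicted board bottom corners, in crop pixels
    C=[s["position"]+M@[-.0252+i*.0825,j*.0275,-.0177-.014] for i,j in((-1,1),(-1,-1),(1,-1),(1,1))]
    print(n,"pred top-face corners",((proj(f,C)-[x-33,y-50]+.5)*6).round().tolist())
cv2.imwrite("pics/d.png",np.hstack(a))
E
```

```text
t 10.55 pos [0.4623 0.0303 0.0182] rpy [-1.7999e+02 -1.0000e-02  1.6934e+02] F [-0.21 -0.43 -1.4 ] w 0.05301700955882197 52.65653908252716
shift now-axes /20mm [-0.005 -0.021  0.795] after turn [-0.005 -0.021  0.795] turn/6deg [-0.001 -0.001 -0.001]
side pred top-face corners [[261.0, 248.0], [305.0, 298.0], [50.0, 378.0], [12.0, 323.0]]
top pred top-face corners [[179.0, 212.0], [270.0, 227.0], [224.0, 500.0], [132.0, 484.0]]
```

View pics/d.png

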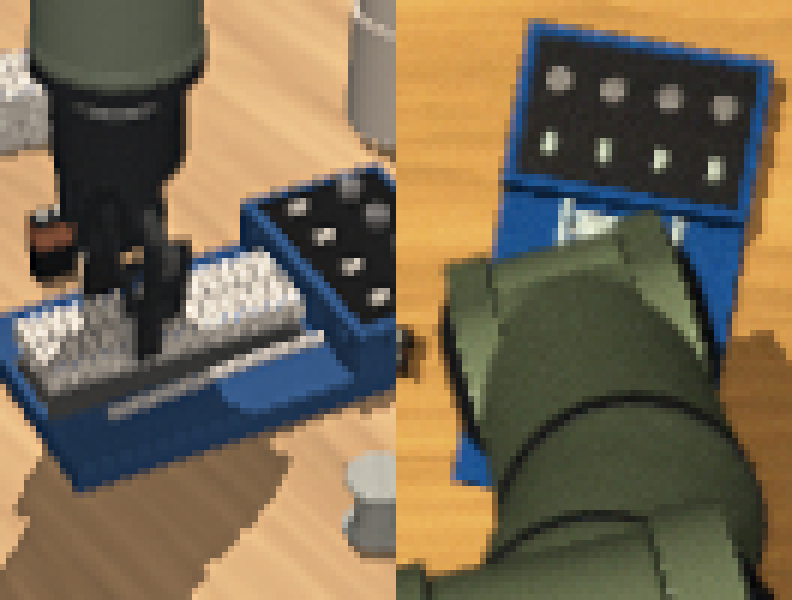

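The board hovers in line between the guides: its front corners at (262,248) and (305,295) in the side crop match the prediction, and the top crop shows its front edge at (575-620,212), centred between the guides. Lowering.

Emit:
move_arm --plan '[[[0, -0.02, 0.3, 0, 0, 0, 0], [0, 0, 0.2, 0, 0, 0, 0], [0, 0, 0.1, 0, 0, 0, 0], [0, 0, 0.1, 0, 0, 0, 0], [0, 0, 0.05, 0, 0, 0, 0], [0, 0, 0, 0, 0, 0, 0], [0, 0, 0, 0, 0, 0, 0], [0, 0, 0, 0, 0, 0, 0], [0, 0, 0, 0, 0, 0, 0], [0, 0, 0, 0, 0, 0, 0]]]'

```text
clock: 11.65
position: [0.4622, 0.03, 0.0033]
tool_rot: [3.142, 0.0, 2.956]
force: [0.2, -0.3, -1.6]
grip_width: 0.0536
finger_force: 52.7
```

Emit:
move_arm --plan '[[[0, 0, 0.03, 0, 0, 0, 0], [0, 0, 0.02, 0, 0, 0, 0], [0, 0, 0, 0, 0, 0, 0], [0, 0, 0, 0, 0, 0, 0], [0, 0, 0, 0, 0, 0, 0], [0, 0, 0, 0, 0, 0, 0], [0, 0, 0, 0, 0, 0, 0], [0, 0, 0, 0, 0, 0, 0], [0, 0, 0, 0, 0, 0, 0], [0, 0, 0, 0, 0, 0, 0]]]'

```text
clock: 12.65
position: [0.4622, 0.03, 0.0022]
tool_rot: [3.142, 0.0, 2.956]
force: [-0.4, 0.2, 1.9]
grip_width: 0.0536
finger_force: 53.0
```

Emit:
move_arm --plan '[[[-0.25, 0, 0, 0, 0, 0, 0], [-0.25, 0, 0, 0, 0, 0, 0], [-0.25, 0, 0, 0, 0, 0, 0], [-0.25, 0, 0, 0, 0, 0, 0], [-0.25, 0, 0, 0, 0, 0, 0], [-0.25, 0, 0, 0, 0, 0, 0], [-0.25, 0, 0, 0, 0, 0, 0], [-0.25, 0, 0, 0, 0, 0, 0], [0, 0, 0, 0, 0, 0, 0], [0, 0, 0, 0, 0, 0, 0]]]'

```text
clock: 13.65
position: [0.502, 0.0225, 0.0022]
tool_rot: [3.141, 0.001, 2.955]
force: [1.3, -0.1, 1.8]
grip_width: 0.0536
finger_force: 53.0
```

```bash
python3 go.py 0.5452 0.0144 0.0022 169.35;  python3 - <<'E'
from h import *; from workcell import grab_frame
f=grab_frame("side");x,y=255,195
cv2.imwrite("pics/e.png",cv2.resize(f["color"][y-37:y+38,x-50:x+50,::-1],(800,600),interpolation=cv2.INTER_NEAREST))
E
```

```text
t 13.65 pos [0.502  0.0225 0.0022] rpy [1.7999e+02 5.0000e-02 1.6933e+02] F [ 1.29 -0.12  1.81] w 0.05360456433554272 52.98274040222168
shift now-axes /20mm [-2.195  0.003  0.003] after turn [-2.195e+00  2.000e-03  1.000e-03] turn/6deg [ 0.002  0.009 -0.003]
```

View pics/e.png

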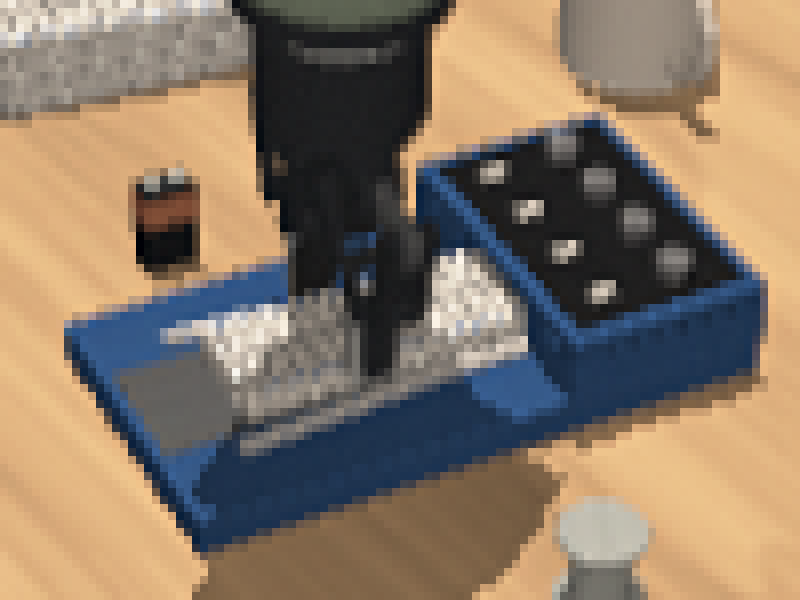

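The front of the board is under the hood, entering at (530,340), flat and between the guides; forces are low. Continuing, then creeping to the stop.

Emit:
move_arm --plan '[[[-0.24, 0, 0, 0, 0, 0, 0], [-0.24, 0, 0, 0, 0, 0, 0], [-0.24, 0, 0, 0, 0, 0, 0], [-0.24, 0, 0, 0, 0, 0, 0], [-0.24, 0, 0, 0, 0, 0, 0], [-0.24, 0, 0, 0, 0, 0, 0], [-0.24, 0, 0, 0, 0, 0, 0], [-0.24, 0, 0, 0, 0, 0, 0], [0, 0, 0, 0, 0, 0, 0], [0, 0, 0, 0, 0, 0, 0]]]'

```text
clock: 14.7
position: [0.5394, 0.0155, 0.0022]
tool_rot: [3.141, 0.001, 2.956]
force: [1.0, -0.9, 3.0]
grip_width: 0.053
finger_force: 53.0
```

Emit:
move_arm --plan '[[[-0.03, 0, 0, 0, 0, 0, 0], [-0.03, 0, 0, 0, 0, 0, 0], [-0.03, 0, 0, 0, 0, 0, 0], [-0.03, 0, 0, 0, 0, 0, 0], [-0.03, 0, 0, 0, 0, 0, 0], [-0.03, 0, 0, 0, 0, 0, 0], [0, 0, 0, 0, 0, 0, 0], [0, 0, 0, 0, 0, 0, 0], [0, 0, 0, 0, 0, 0, 0], [0, 0, 0, 0, 0, 0, 0]]]'

```text
clock: 15.7
position: [0.5419, 0.015, 0.0022]
tool_rot: [-3.141, -0.001, 2.956]
force: [-3.8, 0.8, 8.3]
grip_width: 0.0533
finger_force: 53.6
```

Emit:
move_arm --plan '[[[-0.03, 0, 0, 0, 0, 0, 0], [-0.03, 0, 0, 0, 0, 0, 0], [-0.04, 0, 0, 0, 0, 0, 0], [0, 0, 0, 0, 0, 0, 0], [0, 0, 0, 0, 0, 0, 0], [0, 0, 0, 0, 0, 0, 0], [0, 0, 0, 0, 0, 0, 0], [0, 0, 0, 0, 0, 0, 0], [0, 0, 0, 0, 0, 0, 0], [0, 0, 0, 0, 0, 0, 0]]]'

```text
clock: 16.7
position: [0.5439, 0.0146, 0.0022]
tool_rot: [-3.141, -0.001, 2.956]
force: [-2.9, 0.8, 7.3]
grip_width: 0.0533
finger_force: 53.6
```

Emit:
move_arm --plan '[[[-0.04, 0, 0, 0, 0, 0, 0], [-0.04, 0, 0, 0, 0, 0, 0], [-0.04, 0, 0, 0, 0, 0, 0], [-0.03, 0, 0, 0, 0, 0, 0], [0, 0, 0, 0, 0, 0, 0], [0, 0, 0, 0, 0, 0, 0], [0, 0, 0, 0, 0, 0, 0], [0, 0, 0, 0, 0, 0, 0], [0, 0, 0, 0, 0, 0, 0], [0, 0, 0, 0, 0, 0, 0]]]'

```text
clock: 17.7
position: [0.5443, 0.0145, 0.0021]
tool_rot: [-3.141, -0.006, 2.956]
force: [-19.2, 3.0, 24.4]
grip_width: 0.0533
finger_force: 55.3
```

```bash
python3 go.py 0.5452 0.0144 0.0022 169.35;  python3 - <<'E'
from h import *; from workcell import grab_frame,observe
# rear end of board in the side view: bright-face mask on the deck, dock x of its rearmost points at z=.034
f=grab_frame("side"); c=cv2.cvtColor(f["color"],cv2.COLOR_RGB2HSV); p0=pickle.load(open("side0.pkl","rb"))
m=((c[...,1]<70)&(c[...,2]>150)).astype(np.uint8); o=((cv2.cvtColor(p0["color"],cv2.COLOR_RGB2HSV)[...,1]<110)).astype(np.uint8)
u=np.array([.9828,-.1848]);n=np.array([.1848,.9828])
p=np.argwhere(m)[:,::-1]; w=plane(f,p,.034)[:,:2]-[.538,.0157]; a,b=w@u,w@n
k=(abs(b)<.025)&(abs(a)<.12); 
for lo in(-.02,-.01,0,.01,.02): 
    q=k&(abs(b-lo)<.005); print(lo,np.sort(a[q])[:4].round(4))
E
```

```text
t 17.7 pos [0.5443 0.0145 0.0021] rpy [-179.94   -0.34  169.38] F [-19.22   3.01  24.45] w 0.05331529701339298 55.291598439216614
shift now-axes /20mm [-0.043  0.006 -0.004] after turn [-0.043  0.006 -0.003] turn/6deg [-0.01  -0.057  0.005]
-0.02 [-0.0482  0.0859]
-0.01 [-0.0489 -0.0457 -0.0432 -0.0425]
0 [-0.0503 -0.0496 -0.0471 -0.0464]
0.01 [-0.0542 -0.0478 -0.0453 -0.0446]
0.02 [-0.1005 -0.0918 -0.0767 -0.0646]
```

Solid stop at 19 N, within 1 mm of the predicted home, and the rear edge is at dock x = -50 mm. Easing off, releasing and rising.

Emit:
move_arm --plan '[[[0.06, 0, 0, 0, 0, 0, 0], [0.04, 0, 0, 0, 0, 0, 0], [0, 0, 0, 0, 0, 0, 0], [0, 0, 0, 0, 0, 0, 0.3], [0, 0, 0, 0, 0, 0, 0.5], [0, 0, 0, 0, 0, 0, 0.7], [0, 0, 0, 0, 0, 0, 0.7], [0, 0, 0, 0, 0, 0, 0.7], [0, 0, 0, 0, 0, 0, 0.7], [0, 0, 0, 0, 0, 0, 0.7]]]'

```text
clock: 18.75
position: [0.5457, 0.0142, 0.0022]
tool_rot: [-3.142, 0.0, 2.956]
force: [-1.3, 0.3, -0.2]
grip_width: 0.0725
finger_force: 0.0
```

Emit:
move_arm --plan '[[[0, 0, -0.3, 0, 0, 0, 0.7], [0, 0, -0.5, 0, 0, 0, 0.7], [0, 0, -1, 0, 0, 0, 0.7], [0, 0, -1, 0, 0, 0, 0.7], [0, 0, -1, 0, 0, 0, 0.7], [0, 0, -1, 0, 0, 0, 0.7], [0, 0, -1, 0, 0, 0, 0.7], [0, 0, -1, 0, 0, 0, 0.7], [0, 0, -1, 0, 0, 0, 0.7], [0, 0, 0, 0, 0, 0, 0.7]]]'

```text
clock: 19.75
position: [0.547, 0.0143, 0.1614]
tool_rot: [3.14, 0.004, 2.955]
force: [0.2, 0.4, -1.1]
grip_width: 0.0726
finger_force: 0.0
```

Emit:
move_arm --plan '[[[0, 1, 0, 0, 0, 0, 0.7], [0, 1, 0, 0, 0, 0, 0.7], [0, 1, 0, 0, 0, 0, 0.7], [0, 1, 0, 0, 0, 0, 0.7], [0, 1, 0, 0, 0, 0, 0.7], [0, 1, 0, 0, 0, 0, 0.7], [0, 1, 0, 0, 0, 0, 0.7], [0, 1, 0, 0, 0, 0, 0.7], [0, 1, 0, 0, 0, 0, 0.7], [0, 1, 0, 0, 0, 0, 0.7]]]'

```text
clock: 20.75
position: [0.5829, 0.2121, 0.1582]
tool_rot: [-3.142, 0.0, 2.956]
force: [0.7, -0.4, 0.2]
grip_width: 0.0725
finger_force: 0.0
```

```bash
python3 - <<'E'
from h import *; from workcell import grab_frame
a=[]
for n,(x,y) in(("side",(250,195)),("top",(250,185))):
    f=grab_frame(n); pickle.dump(f,open(n+"9.pkl","wb"))
    a.append(cv2.resize(f["color"][y-50:y+50,x-33:x+33,::-1],(396,600),interpolation=cv2.INTER_NEAREST))
    c=cv2.cvtColor(f["color"],cv2.COLOR_RGB2HSV); m=(c[...,1]<70)&(c[...,2]>150)
    p=np.argwhere(m)[:,::-1]; w=plane(f,p,.034)[:,:2]-[.538,.0157]; A,B=w@[.9828,-.1848],w@[.1848,.9828]
    print(n,[(lo,np.sort(A[(abs(B-lo)<.004)&(A>-.075)&(A<.04)])[:3].round(4).tolist()) for lo in(-.02,-.01,0,.01,.02)],
      [(x,(B[(abs(A-x)<.004)&(abs(B)<.04)].min().round(4),B[(abs(A-x)<.004)&(abs(B)<.04)].max().round(4))) for x in(-.03,0,.02)])
cv2.imwrite("pics/z.png",np.hstack(a))
E
```

```text
side [(-0.02, [-0.0506, -0.0475, -0.045]), (-0.01, [-0.0457, -0.0425, -0.04]), (0, [-0.0407, -0.0375, -0.0343]), (0.01, [-0.0201, -0.0175, -0.0169]), (0.02, [-0.0057, -0.0024, 0.0008])] [(-0.03, (np.float64(-0.0249), np.float64(-0.0001))), (0, (np.float64(-0.0325), np.float64(0.0246))), (0.02, (np.float64(-0.037), np.float64(0.0271)))]
top [(-0.02, [-0.0487, -0.0481, -0.0452]), (-0.01, [-0.0499, -0.0493, -0.0464]), (0, [-0.0476, -0.044, -0.0404]), (0.01, [-0.0464, -0.0393, -0.0387]), (0.02, [-0.047, -0.0447, -0.0214])] [(-0.03, (np.float64(-0.04), np.float64(0.0122))), (0, (np.float64(-0.0346), np.float64(0.0284))), (0.02, (np.float64(-0.0381), np.float64(0.0356)))]
```

View pics/z.png

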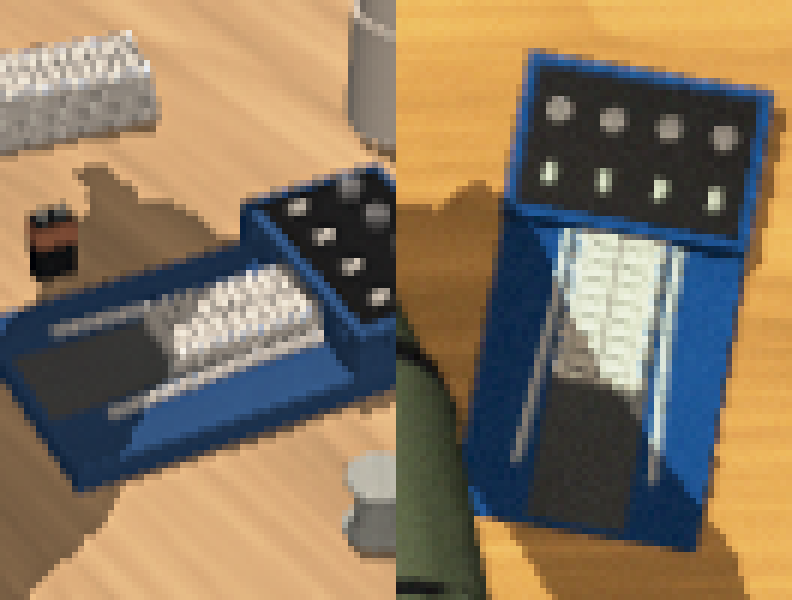

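The board lies flat and straight between the guides, its front under the hood and its rear edge at (550-640,380) in the top crop, about -49 mm in dock x against -50 mm expected. The battery, spool and stack are undisturbed.

```bash
python3 -c "from workcell import job_done; print(job_done())"
```

```text
the job is handed in; nothing more can be done
None
```

I slid the top long breadboard under the hood until it met a firm stop, where the back stop should be. I then let go and handed the job in at about 21 s; the last pictures show the other boards still stacked and nothing near the dock disturbed.

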